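# Isolate the rig: withdraw the isolator key and hang it on the lock-out rack

### The job

Lock the rig out before anyone works on it: turn the battery isolator's key anticlockwise from on to off, until its flat tongue lines up with the slot in the guard plate, and draw the key straight up out of the isolator. Then hang it on the free pin of the lock-out rack by whichever of its three holes lets it hang level, tongue pointing straight down, and let go of it. Leave the padlock on the other pin and the things lying on the bench where they are.

Things in the scene. Friction and masses are not known exactly. Their poses are not given: they have to be found in the camera images.
- isolator: Battery isolator: grey box, 152 x 152 x 82 high, on a black flange 170 x 200 screwed to the bench. Origin at the centre of its underside, z up. The key turns about the vertical line through the origin.
- guard (a point): Centre of the top of the bare-steel guard plate (64 x 64 x 10, half sunk in the lid) on the isolator's lid, 88 above the bench; axes as the isolator's. Its keyhole is a slot 40 long, 8.5 wide along y, with an 11 bore in the middle. Black lines on the plate continue the slot (off); a white line marks on.
- rotor (a joint): Contact rotor under the guard, driven by the key's tongue with about 3 degrees of play: 0 = on (start), grows anticlockwise seen from above to a stop at 1.22 rad = off, where the tongue lies along the slot and the key's long side points along the isolator's +y. Friction about 0.06 N m, no spring. More than about 6 degrees from the slot the guard holds the tongue down.
- key_handle (a point): The loose flag-shaped key, solid aluminium, one density, about 0.12 kg. Point on the shank's axis half-way up the flat handle; x towards its long side, y across the plate, z up the shank. It starts upright in the isolator. Handle 8 thick (y): upper band x -24 to +76, z -2 to +26; lower block x -24 to +24, z -22 to -2. Grip its upper 30 across the 8, anywhere along it.
- key_tongue (a point): Centre of the lower end of the key's tongue, 54 below key_handle, same axes. Tongue 36 long (x), 4.5 thick (y), 14 high; above it a round shank 10 across, and a collar 32 across and 4 high under the handle, which rests on the guard at the start. This end starts 28 below the guard's top: lifted 30 it is clear.
- key_hole1 (a point): Centre of the handle's hole at its short end: at x -12, z +12 from key_handle. All three holes are round, 15 across, and go through the plate along y.
- key_hole2 (a point): Centre of the handle's middle hole: at x +15, z +12 from key_handle.
- key_hole3 (a point): Centre of the handle's hole at its long end: at x +62, z +12 from key_handle.
- rack: Lock-out rack, grey steel, screwed to the bench: base plate 110 x 220, two posts at its back edge and across them a level bar 220 wide, 30 high, 5 thick, its top 170 above the bench. Origin on the bench under the middle of the bar's front face; the front looks along -x. Two steel pins stand out of the bar's front at y +55 (free) and y -55 (a padlock hangs there).
- pin_free (a point): Point on the axis of the free pin, 40 in front of the bar and 161 above the bench; axes as the rack's. The pin is 6 thick and straight; it runs 70 out from the bar along the rack's -x and rises 8 degrees towards its tip, which is 30 beyond this point and 4 higher.
- padlock: Brass padlock 40 x 18 x 32 with a steel shackle, hanging loose on the rack's other pin; origin under its body. Leave it hanging.
- screwdriver: Black-handled screwdriver 170 long, 26 thick, lying on the bench along its x between the isolator and the rack; not to be disturbed.
- mouse: Black computer mouse 108 x 60 x 32; not to be disturbed.
- adapter: Black plug-in mains adapter 75 x 48 x 32; not to be disturbed.
- wristband: Ring-shaped wristband 68 across, 16 high, lying flat; not to be disturbed.
- fob: Small flat key fob 43 x 32 x 5; not to be disturbed.
- meter: Hand multimeter 150 x 75 x 34 lying on its back; not to be disturbed.
Not all that is in view belongs to the job. What is shaped like the rack but green is not meant.

How it is judged (in metres and radians):
On the way, in this order (a step that is already met when the one before it is completed fails the run):
1. the isolator is turned to off with the key still in it (value of joint rotor above 1 rad and z of key_tongue in the frame of isolator below 0.088 m), for 0.1 s.
2. the key is drawn out, its tongue clear above the guard plate (z of key_tongue in the frame of isolator above 0.092 m), for 0.1 s.
At the end, for the whole second after the job is handed in: The key hangs at rest on the free pin by the hole that makes it hang level (pin through that hole, shank within 0.3 rad of plumb, tongue down), released, and the isolator is still at off (rotor above 1.0 rad) (x of key_hole2 in the frame of pin_free between -0.032 and 0.038 m and y of key_hole2 in the frame of pin_free between -0.009 and 0.009 m and z of key_hole2 in the frame of pin_free between -0.016 and 0.006 m and angle between key_handle's own z axis and vertical below 0.3 rad and height (world z) of key_handle above 0.12 m and contact force between rack and key above 0.3 N and value of joint rotor above 1 rad and linear speed of key below 0.03 m/s and angular speed of key below 0.4 rad/s); the robot touches nothing.
It fails at once if the padlock is shifted more than 30 mm or knocked off its pin (distance of padlock from where it was at the start of the episode above 0.03 m).
It fails at once if a thing lying on the bench is moved more than 25 mm (distance of any of screwdriver, mouse, adapter, wristband, fob, meter from where it was at the start of the episode above 0.025 m).
It also fails if it takes over 51 s, if anything falls off the work surface, if the arm or the gripper's body presses on something with over 40 N, if the wrist force passes 120 N, or if a joint passes its speed limit or range.

### The arm

A 6-joint arm with a two-finger parallel gripper is mounted at the origin on the work surface. World frame = base frame: x ahead of the robot, y to its left, z up, the work surface at z = 0. Lengths are in m, angles in degrees, forces in N, time in s.
With the tool pointing down it reaches from about 0.25 to 0.725 m from the base axis. Payload 9.7 kg.
Tool frame: the origin (TCP) lies where the fingers leave the gripper's body, on its centre line; the fingertips stand 73 mm ahead of it and the grasp point (between the pads) lies 54 mm ahead of it; y points along the fingers, x is the direction in which the jaws open and shut, and the axes are right-handed (so a half turn about y gives the same grasp; the last joint's range is limited). The gripper opens to 85 mm and grips with 20 to 120 N. Pads are 22 mm wide; open, the fingers measure 114 mm over their backs; the gripper's body (76 mm by 85 mm) begins 54 mm behind the grasp point. The pads swing forward as they close: fully open they stand 13 mm farther back than shut.
Start: joints at [-73.568, 4.979, 10.078, 95.1, 0, 90], TCP at [0.156, -0.528, 0.304] pointing down, gripper open.
Joint ranges: [-179.16, 179.16], [-48.56, 103.87], [-65.8, 70.77], [-126.05, 130.52], [-82.76, 87.17], [-180, 180]. Speed limits (degrees/s): [127.2, 127.2, 147.25, 180, 180, 180].

### API

Orientations are given as [roll, pitch, yaw] about the fixed x, y, z axes, in that order (R = Rz(yaw) Ry(pitch) Rx(roll)).
In Python, from workcell import sensors, imaging, bot, models gives the robot as it stands.
- The arm moves only by the tool arm_command, never from a script. Its argument "rows" is one flat list of numbers, 7 for each row, row after row: the shift along the tool's x, y, z in cm, then the turn, a rotation vector about the tool's x, y, z in degrees, then the gripper's target within -1 to 1 (fully open at 1, half-way at 0, shut at -1). A call has 1 to 12 rows; each row is the pose to reach, as a shift and turn from the pose commanded when the call began, along the tool's axes at that moment; what a row does not reach only later rows make up. A row lasts 1/12 s, in which the tool goes at most 41.7 mm and 7.16 degrees, less where a joint would pass 70% of its speed; a pose out of reach is approached as far as the arm can. A call with a gripper value outside its range is refused whole. The fingers move at their own pace and stop on an object; "force" is the grip in N (left out, the last holds). Time passes only in rows, so rows that repeat a pose let the fingers close. It gives the time, the measured TCP pose, the force and the opening at its end, in the units of the state.
- sensors.get_obs(): the state, without advancing time (a new reading comes with each control period).
- imaging.camera(name): name is "scene" or "top"; returns a dict with "pixels" (420x560x3 uint8, blue, green, red), "z_map" (420x560 float32, m along the optical axis (not along the pixel's ray), 0 where there is no reading), "camera_matrix" (3x3 intrinsics, pixels), "world_from_camera" (4x4, takes a point from camera to world coordinates). Camera axes: x right, y up, looking along -z (the intrinsics and any distortion apply to the point x, -y, -z); pixel columns grow to the right and rows downward; lengths in m; the calibration is good to about 2 mm. A picture is of the moment at which its call begins.
- bot.job_done(): hands the job in, once; it reports no verdict.
Trained networks look in the newest picture that a camera, given by its name, has taken for a name from the list of things; names that differ only in an ending like _2 or _b are one class to them, and where a whole thing is asked for, a point or a joint stands for the part that bears it (a point fixed in the world has none). Each returns a list of dicts, best first, with "conf" (0 to 1); they miss things now and then, are a little off and sometimes report something else, mostly with a low value. They report only what shows in the picture. A call takes as long as a camera call. They do not tell look-alikes from the thing itself.
- models.search_frame(thing, camera): "extent" ([centre column, centre row, width, height] in pixels, round what is visible of it).
- models.spot_point(thing, camera): "location" ([column, row] in pixels: a listed point, or the origin of a listed thing).
The state is a dict: "time": time; "q": joint angles; "qd": joint speeds; "joint_efforts": joint torques, N m; "ee_pos": TCP position; "tcp_rot": TCP orientation; "wrist_force": force on the tool from outside, world axes, zero at the start; "torque": the same for the moment, N m; "opening": finger opening in m.
Only numpy, scipy, OpenCV 4.12 (cv2) and the standard library are available. Lean on these libraries where they do the work, as an engineer would, in place of code of your own. Each camera call takes 0.05 s, during which the arm holds its last target.

## Working session

There is one attempt and no reset: what is moved stays moved. The work goes in short steps, Python scripts to look and compute and a tool call to move; the robot and the scene stay as the last step left them, time stands still between calls to the robot, and variables do not carry over. Pictures are saved under pics/ and viewed, and the job is handed in when it is done.

Besides the shell and the picture viewer there is one more tool, called after "Emit:" as name(argument=value, ...) on one line, values as JSON. arm_command: Moves the arm, as the interface text tells. Its arguments: {"type":"object","properties":{"rows":{"type":"array","items":{"type":"number"}},"force":{"type":"number"}},"required":["rows"]}

```bash
mkdir -p pics; ls
python3 - <<'E'
from workcell import sensors, imaging, bot, models
import cv2, numpy as np
print(sensors.get_obs())
for c in ("scene","top"):
    d=imaging.camera(c); cv2.imwrite(f"pics/{c}0.png",d["pixels"]); print(c,d["camera_matrix"],d["world_from_camera"])
    np.savez(f"{c}0.npz",**{k:v for k,v in d.items()})
    for t in ["isolator","guard","key_handle","key_tongue","key_hole1","key_hole2","key_hole3","rack","pin_free","padlock","screwdriver"]:
        print(t,[(np.round(r["location"]),round(r["conf"],2)) for r in models.spot_point(t,c)][:3],[(np.round(r["extent"]),round(r["conf"],2)) for r in models.search_frame(t,c)][:3] if t in("isolator","rack","key_handle","padlock") else "")
E
```

```text
pics
{'time': 0.0, 'q': array([-7.35674999e+01,  5.01245418e+00,  1.00345318e+01,  9.50981104e+01,
       -8.90848928e-04,  9.00003382e+01]), 'qd': array([ 0.05732848,  0.0577286 ,  0.10940868, -0.00505103,  0.01556262,
       -0.03985655]), 'joint_efforts': array([ 4.96160374e-04, -5.20382094e+01,  4.64809477e+01,  1.59592624e-02,
        1.65229985e-04,  1.29553788e-05]), 'ee_pos': array([ 0.15554992, -0.52742027,  0.3031707 ]), 'tcp_rot': array([-9.00008913e+01,  7.60326819e-02, -7.35678382e+01]), 'wrist_force': array([ 0.85886249,  0.22208658, -0.83483446]), 'torque': array([ 0.0019986 ,  0.02267165, -0.00642453]), 'opening': 0.08567424953116168}
scene [[406.68205072   0.         276.12832073]
 [  0.         406.68205072 216.52195426]
 [  0.           0.           1.        ]] [[ 0.37299017 -0.78520371  0.49430098  1.05444417]
 [ 0.92774096  0.32321685 -0.1866215  -0.19599483]
 [-0.01323051  0.52819125  0.84902235  1.02610887]
 [ 0.          0.          0.          1.        ]]
isolator [(array([338., 227.]), 0.97)] [(array([341., 221.,  72.,  63.]), 0.82)]
guard [(array([341., 2
[... 1487 characters left out ...]
array([218., 189.]), 0.56)] 
key_hole1 [(array([212., 161.]), 0.85), (array([214., 179.]), 0.7), (array([361., 192.]), 0.57)] 
key_hole2 [(array([212., 161.]), 0.85), (array([214., 179.]), 0.7), (array([361., 192.]), 0.57)] 
key_hole3 [(array([212., 161.]), 0.85), (array([214., 179.]), 0.7), (array([361., 192.]), 0.57)] 
rack [(array([383., 287.]), 0.96), (array([365., 181.]), 0.73)] [(array([395., 303.,  92.,  78.]), 0.82), (array([377., 191.,  99.,  68.]), 0.76)]
pin_free [(array([358., 193.]), 0.66), (array([391., 324.]), 0.57)] 
padlock [(array([401., 182.]), 0.6)] [(array([401., 184.,  16.,   8.]), 0.48), (array([213., 176.,   9.,  45.]), 0.37)]
screwdriver [(array([287., 186.]), 0.77)]
```

View pics/scene0.png

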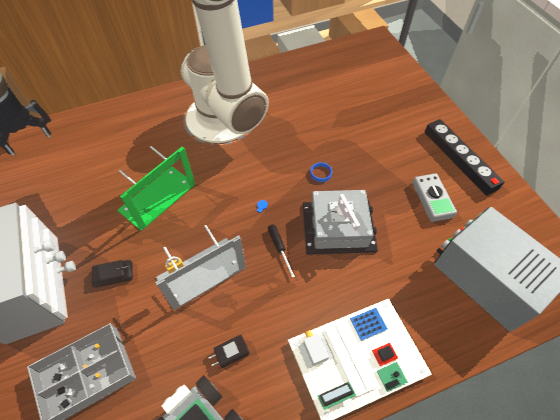

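View pics/top0.png

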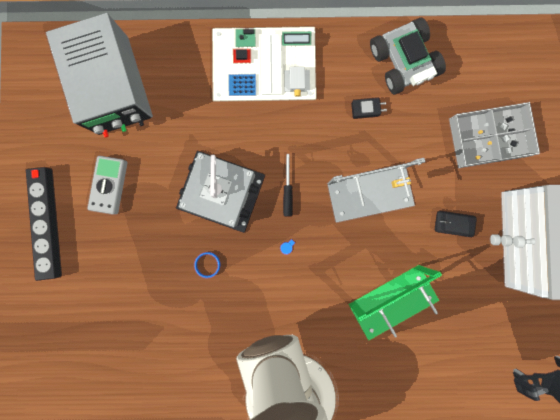

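Run:
```python
import cv2
t=cv2.imread("pics/top0.png");s=cv2.imread("pics/scene0.png")
cv2.imwrite("pics/ct1.png",cv2.resize(t[130:340,160:460],None,fx=2.6,fy=2.6,interpolation=cv2.INTER_CUBIC))
cv2.imwrite("pics/cs1.png",cv2.resize(s[130:330,100:400],None,fx=2.6,fy=2.6,interpolation=cv2.INTER_CUBIC))
```

```text
(no output)
```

View pics/ct1.png

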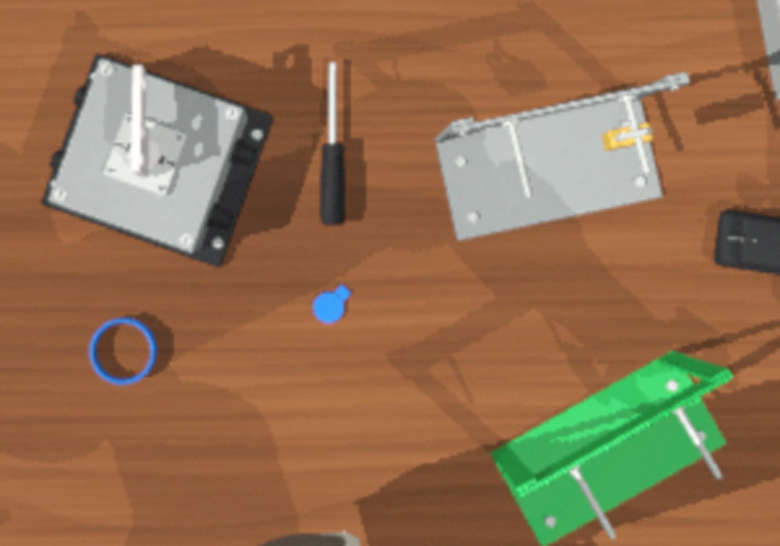

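View pics/cs1.png

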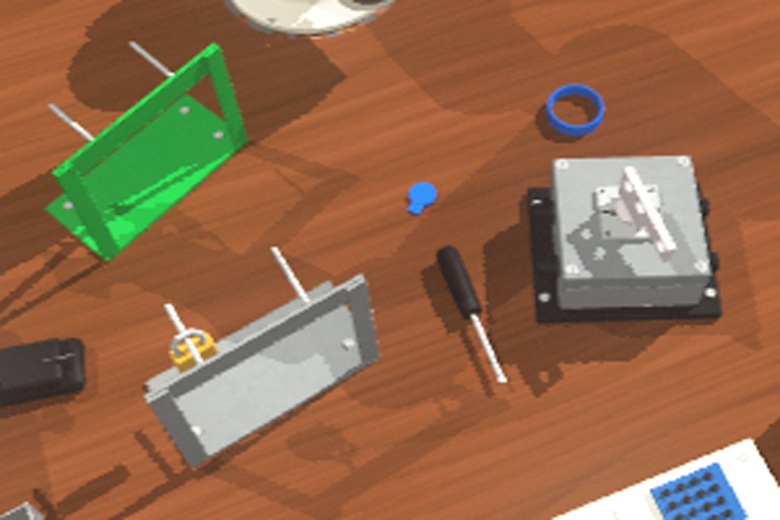

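The real rack is the grey one: its base is at about (370,190) in top and (202,268) in scene. The green look-alike is at (395,303) top and (158,188) scene. The free pin is the left one at about (358,190) in top; the padlock is on the right one at (401,184). The key stands in the isolator at about (214,176) in top. Next I'll measure poses from depth.

```bash
cat > h.py <<'E'
import numpy as np, cv2
def cloud(d):
    z=d["z_map"].astype(float); K=d["camera_matrix"]; T=d["world_from_camera"]
    v,u=np.mgrid[:z.shape[0],:z.shape[1]]
    P=np.stack([(u-K[0,2])/K[0,0]*z,-(v-K[1,2])/K[1,1]*z,-z],-1)
    W=P@T[:3,:3].T+T[:3,3]; W[z<=0]=np.nan
    return W
def proj(d,p):
    T=np.linalg.inv(d["world_from_camera"]); c=(T@np.r_[p,1])[:3]; K=d["camera_matrix"]
    return np.array([K[0,2]+K[0,0]*c[0]/-c[2],K[1,2]+K[1,1]*-c[1]/-c[2]])
def planept(d,px,h):
    K=d["camera_matrix"];T=d["world_from_camera"]
    r=T[:3,:3]@np.array([(px[0]-K[0,2])/K[0,0],-(px[1]-K[1,2])/K[1,1],-1]); o=T[:3,3]
    return o+r*(h-o[2])/r[2]
E
python3 - <<'E'
from h import *
for c in("top","scene"):
    d=dict(np.load(c+"0.npz")); W=cloud(d); X,Y,Z=W[...,0],W[...,1],W[...,2]
    print(c,"bench z",np.nanmedian(Z[(abs(X-.35)<.05)&(abs(Y)<.05)]))
    reg=(X>.35)&(X<.65)&(Y>.05)&(Y<.3)
    m=reg&(abs(Z-.082)<.004); p=W[m][:,:2]
    r=cv2.minAreaRect((p*1000).astype(np.float32)); print("lid",m.sum(),r,np.median(Z[m]))
    m=reg&(Z>.105); p=W[m]; print("key",m.sum(), p.mean(0), np.nanmax(p[:,2])); r=cv2.minAreaRect((p[:,:2]*1000).astype(np.float32)); print(r)
    m=reg&(Z>.135); p=W[m]; print(" keytop",m.sum(), p.mean(0), cv2.minAreaRect((p[:,:2]*1000).astype(np.float32)))
    reg=(X>.42)&(X<.7)&(Y<-.05)&(Y>-.4)
    m=reg&(Z>.160)&(Z<.18); p=W[m]
    print("bar",m.sum(),p.mean(0),np.nanpercentile(p[:,2],[50,95]), cv2.minAreaRect((p[:,:2]*1000).astype(np.float32)))
    m=reg&(Z>.0015)&(Z<.012); p=W[m]; print("base",m.sum(),cv2.minAreaRect((p[:,:2]*1000).astype(np.float32)))
    for n,px in (("guard",dict(top=(213,188),scene=(341,211))[c]),): print(n,planept(d,px,.088))
    print("pin",planept(d,dict(top=(358,193),scene=(211,237))[c],.161))
    print("rack",planept(d,dict(top=(365,181),scene=(209,285))[c],0))
E
```

```text
top bench z -0.0010920607632036727
lid 2565 ((559.3695678710938, 184.45111083984375), (152.03900146484375, 151.2825164794922), 69.62979888916016) 0.08100380272819074
key 215 [0.587319   0.18293904 0.13106257] 0.14594156180434092
((588.485107421875, 183.4605255126953), (102.27716827392578, 8.228135108947754), 0.39787358045578003)
 keytop 103 [0.58286644 0.1840506  0.13861653] ((588.1767578125, 183.70594787597656), (7.62197208404541, 96.13228607177734), 89.2845458984375)
bar 370 [ 0.57926966 -0.22221524  0.16650353] [0.16713185 0.17067668] ((560.09521484375, -224.17105102539062), (82.09651184082031, 219.4594268798828), 11.1122465133667)
base 3154 ((559.9119262695312, -224.9525909423828), (349.3434143066406, 279.6760559082031), 89.90254974365234)
guard [0.5616346  0.19067331 0.088     ]
pin [ 0.53912869 -0.16691239  0.161     ]
rack [ 0.58216326 -0.2130644   0.        ]
scene bench z -0.0011279275179969517
lid 1894 ((560.4813232421875, 183.51678466796875), (151.40594482421875, 153.8148193359375), 69.66372680664062) 0.0806873738382553
key 274 [0.58928688 0.1823263  0.12707782] 0.14298626447059237
((588.0775146484375, 183.32273864746094), (10.27563190460205, 101.79656219482422), 88.79953002929688)
 keytop 100 [0.58005211 0.18370185 0.13812499] ((588.0254516601562, 183.2991943359375), (10.019493103027344, 97.56075286865234), 88.0461654663086)
bar 466 [ 0.58452156 -0.22692792  0.16612907] [0.16669535 0.17049716] ((560.8985595703125, -224.46725463867188), (81.91007232666016, 219.01773071289062), 11.248893737792969)
base 2601 ((560.1688232421875, -225.12692260742188), (349.7109680175781, 279.40362548828125), 89.96798706054688)
guard [0.55928521 0.18082033 0.088     ]
pin [ 0.54489102 -0.17443132  0.161     ]
rack [ 0.58989443 -0.21895463  0.        ]
```

Run:
```python
from h import *
for c in("top","scene"):
    d=dict(np.load(c+"0.npz")); W=cloud(d); X,Y,Z=W[...,0],W[...,1],W[...,2]
    reg=(X>.42)&(X<.7)&(Y<-.05)&(Y>-.4)
    a=np.radians(11.2); ex=np.array([np.cos(a),np.sin(a)]); ey=np.array([-ex[1],ex[0]]); o=np.array([.5925,-.218])
    m=reg&(Z>.135)&(Z<.19); p=W[m]; q=np.c_[(p[:,:2]-o)@ex,(p[:,:2]-o)@ey,p[:,2]]
    b=q[(q[:,0]>-.008)]; print(c,"bar",len(b),np.percentile(b[:,0],[2,20,50,80,98]),"y",b[:,1].min(),b[:,1].max())
    vx,vy,x0,y0=cv2.fitLine((b[:,:2]*1000).astype(np.float32),cv2.DIST_HUBER,0,.01,.01).ravel(); print(" tilt deg",np.degrees(np.arctan2(-vx*np.sign(vy),abs(vy))))
    for s in(1,-1):
        f=q[(q[:,0]<-.010)&(abs(q[:,1]-s*.055)<.02)]
        if s<0: f=f[f[:,2]>.15]
        print(" pin",s,len(f),"x",f[:,0].min(),f[:,0].max(),"y med",np.median(f[:,1]),"polyz",np.polyfit(f[:,0],f[:,2],1), "polyy",np.polyfit(f[:,0],f[:,1],1))
        print(np.round(f[np.argsort(f[:,0])][::4]*1000,1).tolist())
```

```text
top bar 333 [-4.86389391e-03 -1.72622981e-03  2.09277608e-06  2.58461425e-03
  7.41767447e-03] y -0.1095491174505744 0.11027085551133269
 tilt deg 0.17428342
 pin 1 72 x -0.07330881560423083 -0.01105090536150644 y med 0.05561477404227743 polyz [-0.12193499  0.15629281] polyy [0.00798122 0.05572078]
[[-73.3, 52.9, 162.2], [-70.5, 55.9, 168.8], [-67.7, 56.4, 161.6], [-63.1, 56.3, 166.7], [-60.3, 58.0, 165.9], [-56.1, 53.8, 161.5], [-52.7, 57.8, 160.6], [-49.0, 51.9, 159.1], [-45.8, 56.8, 163.5], [-41.6, 53.2, 162.1], [-38.8, 55.1, 162.9], [-34.1, 53.7, 160.8], [-31.3, 55.6, 161.2], [-28.4, 57.2, 160.0], [-23.8, 56.4, 161.0], [-20.8, 57.6, 157.7], [-16.7, 54.6, 160.0], [-13.4, 58.8, 159.9]]
 pin -1 97 x -0.07411741111776825 -0.010284407734780536 y med -0.05409372623266792 polyz [-0.12532598  0.15684468] polyy [ 0.00938547 -0.05335826]
[[-74.1, -53.8, 162.7], [-69.5, -52.8, 170.1], [-66.7, -51.8, 167.1], [-62.0, -53.8, 163.6], [-59.2, -52.6, 161.8], [-55.0, -56.6, 159.5], [-51.6, -52.6, 158.9], [-47.9, -58.7, 157.6], [-44.8, -52.8, 163.9], [-40.5, -57.1, 160.7], [-39.3, -41.1, 157.4], [-
[... 967 characters left out ...]
4666057417 -0.012345086309406795 y med -0.055232398582706566 polyz [-0.14838009  0.15584381] polyy [-0.00654112 -0.05570809]
[[-73.2, -55.6, 166.4], [-68.1, -54.7, 168.4], [-65.0, -53.9, 167.4], [-61.1, -56.1, 165.8], [-57.4, -53.2, 163.5], [-54.1, -55.5, 160.8], [-50.0, -57.7, 159.6], [-46.5, -56.9, 159.2], [-40.3, -53.0, 165.4], [-38.9, -45.9, 165.2], [-38.2, -56.1, 167.2], [-37.6, -54.1, 166.0], [-36.5, -59.2, 168.3], [-36.2, -66.4, 161.0], [-35.8, -47.1, 166.4], [-35.4, -43.0, 162.6], [-35.2, -69.7, 150.0], [-35.0, -65.5, 156.6], [-33.9, -64.5, 162.6], [-32.9, -57.4, 161.8], [-29.1, -57.7, 157.7], [-24.2, -56.8, 159.9], [-21.1, -54.0, 156.5], [-18.2, -55.1, 157.7], [-14.0, -57.3, 156.7]]
```

Emit:
arm_command(rows=[0,0,0,0,7,0,1,0,0,0,0,14,0,1])

```text
time: 1.77
ee_pos: [0.1556, -0.5275, 0.3039]
tcp_rot: [-90.0, 0.0, -87.9]
wrist_force: [-0.2, -0.2, 0.0]
opening: 0.0853
```

Run:
```python
from workcell import sensors
o=sensors.get_obs(); print(o)
```

```text
{'time': 1.7667, 'q': array([-7.35680766e+01,  4.97959731e+00,  1.00777511e+01,  9.51000638e+01,
       -2.22287369e-03,  1.04299157e+02]), 'qd': array([-5.14785636e-02, -9.66894928e-03, -6.21648161e-02, -7.47199679e-03,
       -3.65551479e-03,  8.48389529e+01]), 'joint_efforts': array([ 4.97998728e-03, -5.20105004e+01,  4.64848280e+01,  2.14804102e-03,
        4.11017672e-04, -2.88675383e+00]), 'ee_pos': array([ 0.15557183, -0.52753158,  0.3038733 ]), 'tcp_rot': array([-9.00026258e+01,  1.30183815e-03, -8.78672339e+01]), 'wrist_force': array([-0.20429325, -0.22712422,  0.00988012]), 'torque': array([ 3.74076253e-02, -7.77267926e-05, -9.24016115e-03]), 'opening': 0.08534059207378436}
```

```bash
cat >> h.py <<'E'
from scipy.spatial.transform import Rotation as R
def Rd(yaw): return R.from_euler('xyz',[-90,0,yaw],degrees=True)
def rel(tp,tr,yaw_or_R,pos):
    """tp,tr current commanded pos, R ; target pos, yaw -> tool shift cm, rotvec deg"""
    T=yaw_or_R if isinstance(yaw_or_R,R) else Rd(yaw_or_R)
    s=tr.inv().apply(np.array(pos)-tp)*100; w=(tr.inv()*T).as_rotvec(degrees=True)
    return np.round(s,2),np.round(w,2)
E
python3 - <<'E'
from h import *
print(rel(np.array([.1556,-.5275,.3039]),Rd(-87.9),-2,[.38,-.17,.30]))
E
```

```text
(array([-34.9 ,   0.39,  23.73]), array([  0. , -85.9,   0. ]))
```

Emit:
arm_command(rows=[-34.9,0.4,23.7,0,-86,0,0,-34.9,0.4,23.7,0,-86,0,0,-34.9,0.4,23.7,0,-86,0,0,-34.9,0.4,23.7,0,-86,0,0,-34.9,0.4,23.7,0,-86,0,0,-34.9,0.4,23.7,0,-86,0,0,-34.9,0.4,23.7,0,-86,0,0,-34.9,0.4,23.7,0,-86,0,0,-34.9,0.4,23.7,0,-86,0,0,-34.9,0.4,23.7,0,-86,0,0,-34.9,0.4,23.7,0,-86,0,0,-34.9,0.4,23.7,0,-86,0,0])

```text
time: 2.77
ee_pos: [0.3787, -0.1663, 0.2999]
tcp_rot: [-90.0, -0.0, -1.0]
wrist_force: [0.3, 0.5, 0.4]
opening: 0.0424
```

Run:
```python
from h import *
from workcell import sensors
o=sensors.get_obs(); print(o["q"],o["ee_pos"],o["tcp_rot"],o["opening"])
print(rel(o["ee_pos"],R.from_euler('xyz',o["tcp_rot"],degrees=True),90,[.601,.184,.26]))
```

```text
[-2.37173706e+01 -1.36244291e+01 -7.82340965e+00  9.57859462e+01
  1.56346020e-02  6.72606799e+01] [ 0.37871929 -0.1663198   0.299931  ] [-8.99914070e+01 -1.99450104e-02 -9.78050006e-01] 0.042424198248854045
(array([21.63,  4.01, 35.41]), array([ 1.000e-02, -9.098e+01,  2.000e-02]))
```

Emit:
arm_command(rows=[21.6,4,35.4,0,-91,0,0,21.6,4,35.4,0,-91,0,0,21.6,4,35.4,0,-91,0,0,21.6,4,35.4,0,-91,0,0,21.6,4,35.4,0,-91,0,0,21.6,4,35.4,0,-91,0,0,21.6,4,35.4,0,-91,0,0,21.6,4,35.4,0,-91,0,0,21.6,4,35.4,0,-91,0,0,21.6,4,35.4,0,-91,0,0,21.6,4,35.4,0,-91,0,0,21.6,4,35.4,0,-91,0,0])

```text
time: 3.77
ee_pos: [0.6041, 0.1812, 0.2574]
tcp_rot: [-89.8, 0.1, 84.8]
wrist_force: [-1.0, -0.8, 0.7]
opening: 0.0427
```

Run:
```python
from h import *
from workcell import sensors, imaging
o=sensors.get_obs(); print(o["q"],o["ee_pos"],o["tcp_rot"],o["opening"],o["time"])
print(rel(o["ee_pos"],R.from_euler('xyz',o["tcp_rot"],degrees=True),90,[.601,.184,.26]))
for c in ("scene","top"):
    d=imaging.camera(c);np.savez(c+"1.npz",**d);p=d["pixels"]
    u,v=proj(d,[.58,.184,.16]).astype(int); k=cv2.resize(p[max(v-70,0):v+70,max(u-90,0):u+90],None,fx=4,fy=4,interpolation=cv2.INTER_CUBIC); cv2.imwrite(f"pics/{c}1.png",k)
```

```text
[1.66938665e+01 1.57841225e+01 1.72985395e+01 9.17096920e+01
 3.68700998e-03 2.18587037e+01] [0.60413512 0.181193   0.25736002] [-8.98173914e+01  6.92825761e-02  8.48352669e+01] 0.04269383800788942 3.7667
(array([ 0.25, -0.26,  0.34]), array([-0.19, -5.16, -0.06]))
```

View pics/scene1.png

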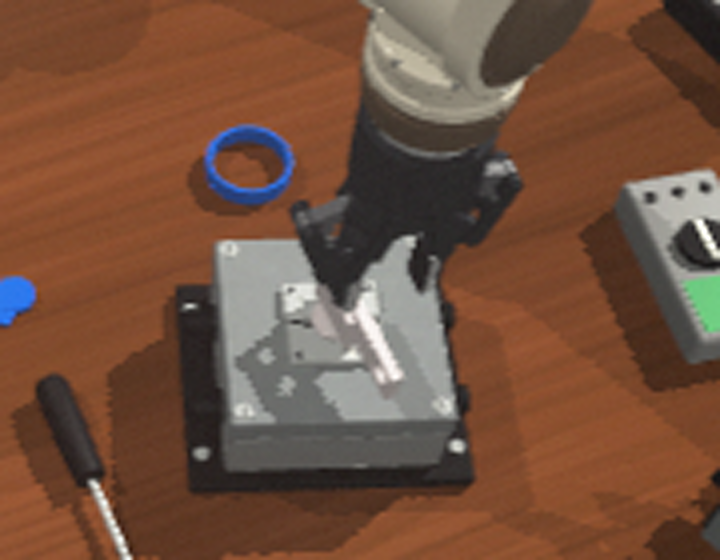

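Emit:
arm_command(rows=[0.1,-0.3,0.4,0,-5,0,0,0.1,-0.3,0.4,0,-5,0,0,0.1,-0.3,0.4,0,-5,0,0])

```text
time: 4.12
ee_pos: [0.5996, 0.18, 0.2635]
tcp_rot: [-90.1, -0.0, 89.0]
wrist_force: [-0.1, -0.1, -0.1]
opening: 0.0428
```

```bash
cat > st.py <<'E'
from h import *
from workcell import sensors
import sys
o=sensors.get_obs(); print(np.round(o["ee_pos"],4),np.round(o["tcp_rot"],2),o["opening"],o["time"],np.round(o["wrist_force"],1),np.round(o["torque"],2),"q",np.round(o["q"],1))
a=[float(x) for x in sys.argv[1:]]
if a: print(rel(o["ee_pos"],R.from_euler('xyz',o["tcp_rot"],degrees=True),a[3],a[:3]))
E
python3 st.py .601 .184 .184 90
```

```text
[0.5996 0.18   0.2635] [-9.006e+01 -2.000e-02  8.900e+01] 0.04280382291864355 4.1167 [-0.1 -0.1 -0.1] [-0.01 -0.03  0.01] q [16.7 15.  17.  92.   0.  17.7]
(array([ 0.4 ,  7.95, -0.13]), array([ 0.06, -1.  ,  0.02]))
```

Emit:
arm_command(rows=[0.4,3,-0.1,0,-1,0,0,0.4,5,-0.1,0,-1,0,0,0.4,7,-0.1,0,-1,0,0,0.4,8,-0.1,0,-1,0,0,0.4,8,-0.1,0,-1,0,0])

```text
time: 4.53
ee_pos: [0.5998, 0.1838, 0.1805]
tcp_rot: [-89.8, 0.1, 90.1]
wrist_force: [0.1, 0.3, -0.4]
opening: 0.0429
```

```bash
python3 st.py .601 .184 .184 90
python3 - <<'E'
from h import *
from workcell import imaging
for c in ("scene","top"):
    d=imaging.camera(c);np.savez(c+"2.npz",**d);p=d["pixels"]
    u,v=proj(d,[.58,.184,.13]).astype(int); k=cv2.resize(p[max(v-50,0):v+50,max(u-70,0):u+70],None,fx=5,fy=5,interpolation=cv2.INTER_CUBIC); cv2.imwrite(f"pics/{c}2.png",k)
E
```

```text
[0.5998 0.1838 0.1805] [-8.980e+01  6.000e-02  9.013e+01] 0.04288029354470998 4.5333 [ 0.1  0.3 -0.4] [-0.01  0.01  0.05] q [17.  15.1  8.  83.1  0.  16.9]
(array([ 0.02, -0.35, -0.12]), array([-0.2 ,  0.13, -0.06]))
```

View pics/scene2.png

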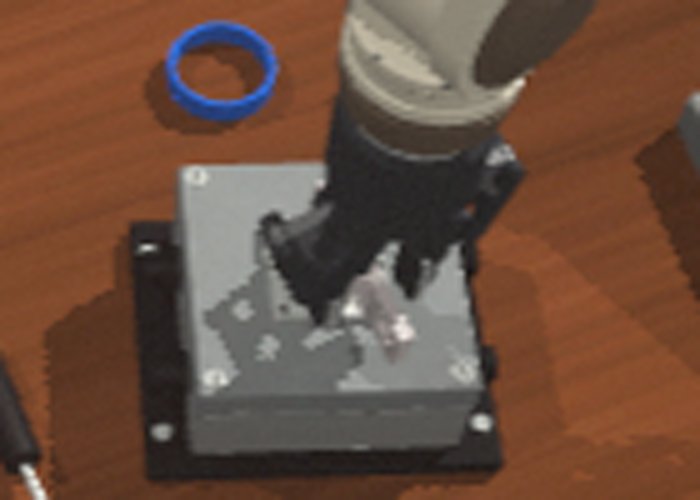

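Emit:
arm_command(rows=[0,-0.1,0,0,0,0,-1,0,-0.1,0,0,0,0,-1,0,-0.1,0,0,0,0,-1,0,-0.1,0,0,0,0,-1,0,-0.1,0,0,0,0,-1,0,-0.1,0,0,0,0,-1,0,-0.1,0,0,0,0,-1,0,-0.1,0,0,0,0,-1], force=30)

```text
time: 5.3
ee_pos: [0.6012, 0.1844, 0.1852]
tcp_rot: [-90.1, -0.0, 90.3]
wrist_force: [0.6, -1.4, 7.0]
opening: 0.0075
```

```bash
python3 st.py .601 .184 .184 90
```

```text
[0.6012 0.1844 0.1852] [-9.013e+01 -2.000e-02  9.031e+01] 0.007496842335630182 5.3 [ 0.6 -1.4  7. ] [-0.18 -0.08 -0.01] q [17.1 15.   8.3 83.3 -0.  16.7]
(array([-0.04,  0.12,  0.02]), array([0.13, 0.31, 0.02]))
```

Emit:
arm_command(rows=[0.4,0,0.02,0,-5.8,0,-1,0.8,0,0.08,0,-11.6,0,-1,1.2,0,0.18,0,-17.4,0,-1,1.58,0,0.32,0,-23.2,0,-1,1.94,0,0.5,0,-29,0,-1,2.28,0,0.72,0,-34.8,0,-1])

```text
time: 5.8
ee_pos: [0.5937, 0.2074, 0.1852]
tcp_rot: [-90.1, 0.0, 125.4]
wrist_force: [0.1, -0.2, 6.0]
opening: 0.0073
```

```bash
python3 st.py
```

```text
[0.5937 0.2074 0.1852] [-9.0120e+01  2.0000e-02  1.2538e+02] 0.007251361987642745 5.8 [ 0.1 -0.2  6. ] [-0.02  0.26 -0.17] q [ 19.3  15.    8.4  83.3   0.  -16.1]
```

Emit:
arm_command(rows=[0.4,0,0.02,0,-5.8,0,-1,0.8,0,0.08,0,-11.6,0,-1,1.2,0,0.18,0,-17.4,0,-1,1.58,0,0.32,0,-23.2,0,-1,1.94,0,0.5,0,-29,0,-1,2.28,0,0.72,0,-34.8,0,-1,2.28,0,0.72,0,-34.8,0,-1,2.28,0,0.72,0,-34.8,0,-1])

```text
time: 6.47
ee_pos: [0.5742, 0.2222, 0.1851]
tcp_rot: [-90.1, 0.0, 160.0]
wrist_force: [-1.8, 1.8, 6.1]
opening: 0.0077
```

```bash
python3 st.py
python3 - <<'E'
from h import *
from workcell import imaging
for c in ("top","scene"):
    d=imaging.camera(c);np.savez(c+"3.npz",**d);p=d["pixels"]
    u,v=proj(d,[.56,.184,.13]).astype(int); k=cv2.resize(p[max(v-50,0):v+50,max(u-70,0):u+70],None,fx=5,fy=5,interpolation=cv2.INTER_CUBIC); cv2.imwrite(f"pics/{c}3.png",k)
    W=cloud(d); X,Y,Z=W[...,0],W[...,1],W[...,2]
    m=(abs(X-.57)<.1)&(abs(Y-.2)<.1)&(Z>.1)&(Z<.15); print(m.sum())
E
```

```text
[0.5742 0.2222 0.1851] [-9.0090e+01  3.0000e-02  1.5998e+02] 0.007747751916548772 6.4667 [-1.8  1.8  6.1] [ 0.26  0.57 -0.05] q [ 21.1  13.2   6.2  82.9   0.1 -48.8]
80
260
```

View pics/top3.png

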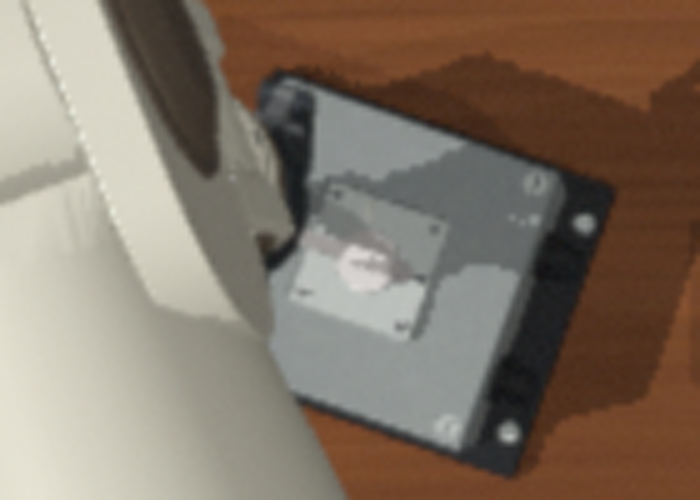

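View pics/scene3.png

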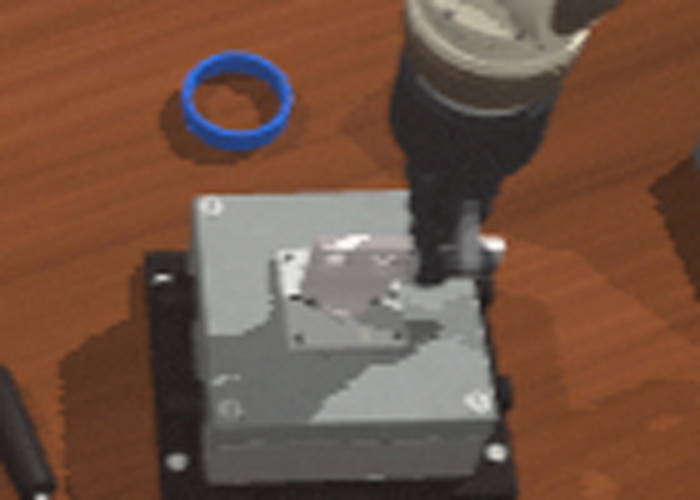

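Emit:
arm_command(rows=[0,0,0,0,0,0,-1,0,-0.3,0,0,0,0,-1,0,-0.7,0,0,0,0,-1,0,-1.2,0,0,0,0,-1], force=45)

```text
time: 6.9
ee_pos: [0.5742, 0.2216, 0.1958]
tcp_rot: [-90.0, -0.0, 159.9]
wrist_force: [1.3, 1.5, -2.5]
opening: 0.0072
```

```bash
python3 st.py
```

```text
[0.5742 0.2216 0.1958] [-8.9990e+01 -4.0000e-02  1.5992e+02] 0.00722610161146159 6.9 [ 1.3  1.5 -2.5] [ 0.44 -0.17 -0.02] q [ 21.1  13.2   7.4  84.2   0.  -48.8]
```

Emit:
arm_command(rows=[0,-0.8,0,0,0,0,-1,0,-1.8,0,0,0,0,-1,0,-3,0,0,0,0,-1,0,-5,0,0,0,0,-1,0,-8,0,0,0,0,-1,0,-8,0,0,0,0,-1])

```text
time: 7.4
ee_pos: [0.5751, 0.2217, 0.283]
tcp_rot: [-90.3, 0.4, 159.9]
wrist_force: [0.8, 0.9, 0.5]
opening: 0.0072
```

```bash
python3 st.py .44 -.20 .26 191.3
python3 - <<'E'
from h import *
from workcell import imaging
for c in ("scene",):
    d=imaging.camera(c);np.savez(c+"4.npz",**d);p=d["pixels"]
    u,v=proj(d,[.56,.184,.19]).astype(int); k=cv2.resize(p[max(v-60,0):v+60,max(u-70,0):u+70],None,fx=5,fy=5,interpolation=cv2.INTER_CUBIC); cv2.imwrite(f"pics/{c}4.png",k)
E
```

```text
[0.5751 0.2217 0.283 ] [-90.27   0.35 159.91] 0.007233773336821883 7.4 [0.8 0.9 0.5] [ 0.09 -0.09 -0.01] q [ 21.1  13.5  17.4  93.5  -0.  -48.8]
(array([-1.79,  2.1 , 44.25]), array([  0.17, -31.39,  -0.42]))
```

View pics/scene4.png

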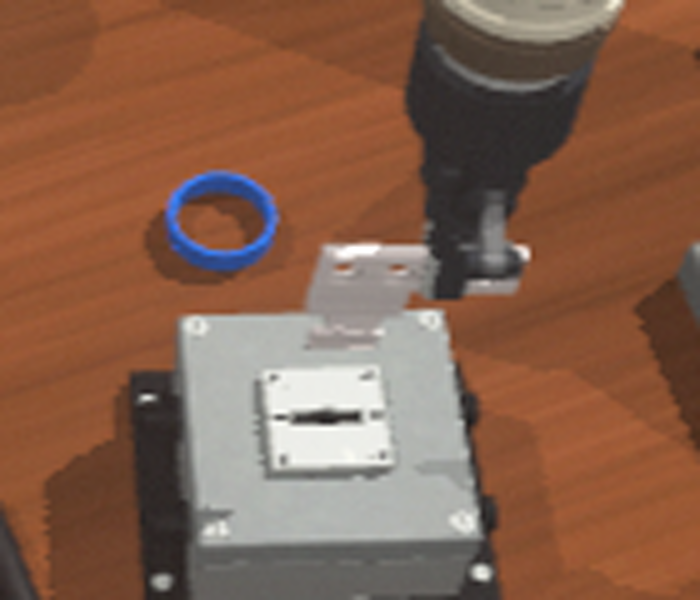

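```bash
python3 st.py .4566 -.1634 .26 191.3
```

```text
[0.5751 0.2217 0.2805] [-90.21   0.28 159.91] 0.006834813436514243 7.45 [-0.2 -0.6 -1.5] [ 0.03 -0.05 -0.04] q [ 21.1  13.6  17.2  93.3  -0.  -48.8]
(array([-2.09,  1.91, 40.24]), array([  0.13, -31.39,  -0.33]))
```

Emit:
arm_command(rows=[-0.2,0.1,3,0,-2,0,-1,-0.4,0.3,7,0,-5,0,-1,-0.6,0.5,11,0,-9,0,-1,-0.8,0.7,15,0,-13,0,-1,-1,0.9,19,0,-17,0,-1,-1.2,1.1,23,0,-21,0,-1,-1.4,1.3,27,0,-25,0,-1,-1.6,1.5,31,0,-28,0,-1,-1.8,1.7,35,0,-30,0,-1,-2,1.9,38,0,-31,0,-1,-2.1,1.9,39.5,0,-31.4,0,-1,-2.1,1.9,40.2,0,-31.4,0,-1])

```text
time: 8.45
ee_pos: [0.455, -0.1652, 0.2568]
tcp_rot: [-90.0, -0.0, -168.8]
wrist_force: [0.4, 0.5, -0.8]
opening: 0.0068
```

Emit:
arm_command(rows=[0,0,0,0,0,0,-1,0,0,0,0,0,0,-1,0,0,0,0,0,0,-1])

```text
time: 8.7
ee_pos: [0.4564, -0.1623, 0.2569]
tcp_rot: [-90.0, 0.0, -168.6]
wrist_force: [1.2, 0.0, -0.8]
opening: 0.0071
```

```bash
python3 st.py .4831 -.1581 .2274 191.3
python3 - <<'E'
from h import *
from workcell import imaging, models
for c in ("scene","top"):
    d=imaging.camera(c);np.savez(c+"5.npz",**d);p=d["pixels"]
    u,v=proj(d,[.50,-.17,.18]).astype(int); print(c,u,v);k=cv2.resize(p[max(v-60,0):v+60,max(u-70,0):u+70],None,fx=5,fy=5,interpolation=cv2.INTER_CUBIC); cv2.imwrite(f"pics/{c}5.png",k)
    for t in("key_hole2","pin_free","key_handle","key_tongue"): print(t,[(np.round(r["location"],1),round(r["conf"],2)) for r in models.spot_point(t,c)][:4])
E
```

```text
[ 0.4564 -0.1623  0.2569] [ -90.02    0.   -168.63] 0.007070771096780689 8.7 [ 1.2  0.  -0.8] [ 0.04 -0.04  0.03] q [ -19.6   -4.7   -4.8   89.9    0.  -120.9]
(array([-2.7 ,  2.95,  0.12]), array([ 0.02,  0.07, -0.  ]))
scene 206 217
key_hole2 [(array([183. , 208.9]), 0.84), (array([194.3, 199.3]), 0.72), (array([213.9, 194.5]), 0.61), (array([337.3, 227.8]), 0.55)]
pin_free [(array([159.9, 151.7]), 0.83), (array([209.7, 234.1]), 0.67), (array([191.7, 220.7]), 0.41)]
key_handle [(array([190.9, 210.2]), 0.6), (array([430.8, 202.1]), 0.3), (array([194.8, 200. ]), 0.17)]
key_tongue [(array([192.9, 222.7]), 0.59)]
top 360 209
key_hole2 [(array([110.9, 185.1]), 0.38), (array([289.1, 184.4]), 0.18)]
pin_free [(array([356.8, 194.6]), 0.82)]
key_handle [(array([288.2, 184.6]), 0.18)]
key_tongue []
```

View pics/scene5.png

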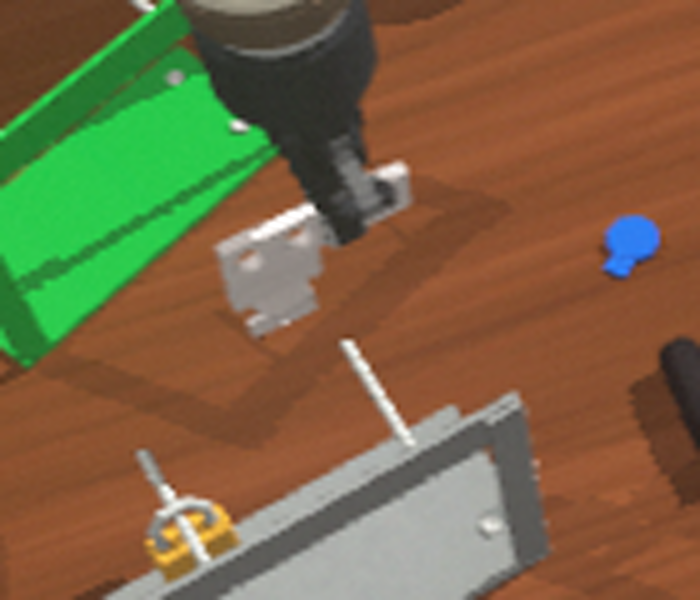

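View pics/top5.png

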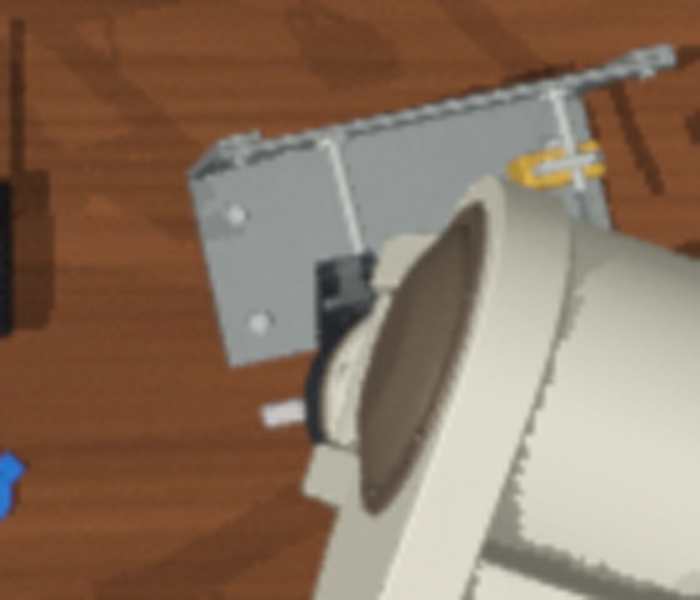

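Run:
```python
from h import *
d=dict(np.load("scene5.npz"));W=cloud(d)
a=np.radians(11.3);ex=np.array([np.cos(a),np.sin(a),0]);ey=np.array([-ex[1],ex[0],0]);ez=np.array([0,0,1.])
tcp=np.array([.4564,-.1623,.2569])
ax=tcp-.0402*ey-ez*.0711   # key_handle
pts={"h1":ax-.012*ey+.012*ez,"h2":ax+.015*ey+.012*ez,"topshort":ax-.024*ey+.026*ez,"toplong":ax+.076*ey+.026*ez,"botshort":ax-.024*ey-.022*ez,"tongue-":ax-.018*ey-.054*ez,"tip":np.array([.5106,-.1782,.165]),"root":np.array([.590,-.2185,.1555])+.055*ey}
pts={k:(v+ (ex*.004 if k[0] in "hb" else 0)) for k,v in pts.items()}
p=d["pixels"]; S=8; u0,v0=155,170
k=cv2.resize(p[v0:v0+75,u0:u0+85],None,fx=S,fy=S,interpolation=cv2.INTER_CUBIC)
for n,q in pts.items():
    x=proj(d,q); print(n,np.round(q,4),np.round(x,1)); c=((x-[u0,v0])*S+S/2).astype(int); cv2.drawMarker(k,tuple(map(int,c)),(0,0,255),0,14,1); cv2.putText(k,n,tuple(map(int,c+4)),0,.4,(255,255,0),1)
cv2.imwrite("pics/ov5.png",k)
# key plate points from depth
P=W.reshape(-1,3); r=P-ax; q=np.c_[r@ex,r@ey,r@ez]
m=(abs(q[:,0])<.015)&(q[:,1]>-.035)&(q[:,1]<.022)&(abs(q[:,2])<.04)
q=q[m];print(len(q),np.median(q[:,0]),q.min(0),q.max(0)); f=np.abs(q[:,0]-np.median(q[:,0]))<.004; A=np.c_[np.ones(f.sum()),q[f][:,1:]]; print(np.linalg.lstsq(A,q[f][:,0],rcond=None)[0])
```

```text
h1 [ 0.4706 -0.2127  0.1978] [184.7 210.1]
h2 [ 0.4653 -0.1862  0.1978] [194.6 205. ]
topshort [ 0.469  -0.2253  0.2118] [178.2 208.1]
toplong [ 0.4494 -0.1272  0.2118] [214.9 189.3]
botshort [ 0.4729 -0.2245  0.1638] [183.1 219.7]
tongue- [ 0.4678 -0.2194  0.1318] [187.1 224. ]
tip [ 0.5106 -0.1782  0.165 ] [205.2 225.5]
root [ 0.5792 -0.1646  0.1555] [219.4 248.3]
299 0.002636183366257843 [-0.00618175 -0.02305585 -0.0394972 ] [0.01423076 0.02147966 0.03008905]
[ 0.00258305  0.01568099 -0.02576463]
```

View pics/ov5.png

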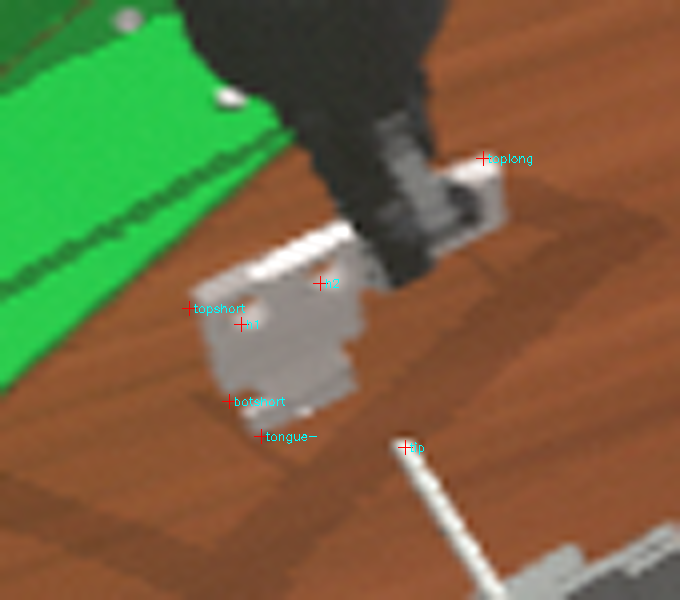

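```bash
cat > ortho.py <<'E'
from h import *
import sys
from workcell import sensors
def ortho(d,tcp,yawdeg,out,off=.004,S=5):
    a=np.radians(yawdeg-180);ex=np.array([np.cos(a),np.sin(a),0]);ey=np.array([-ex[1],ex[0],0]);ez=np.array([0,0,1.])
    ax=tcp-.0402*ey-ez*.0711+ex*off
    Y0,Z0=-.05,.05  # image origin
    w,h=int(140*S),int(115*S)
    src=[];dst=[]
    for y,z in((-.05,.05),(.09,.05),(.09,-.065),(-.05,-.065)):
        dst.append([(y-Y0)*1000*S,(Z0-z)*1000*S]); src.append(proj(d,ax+y*ey+z*ez))
    H=cv2.getPerspectiveTransform(np.float32(src),np.float32(dst))
    k=cv2.warpPerspective(d["pixels"],H,(w,h),flags=cv2.INTER_CUBIC)
    c=lambda y,z:(int((y/1000-Y0)*1000*S),int((Z0-z/1000)*1000*S))
    pl=[(-24,26),(76,26),(76,-2),(24,-2),(24,-22),(-24,-22)]
    cv2.polylines(k,[np.int32([c(*p) for p in pl])],True,(0,0,255),1)
    for x in(-12,15,62): cv2.circle(k,c(x,12),int(7.5*S),(0,0,255),1)
    pl=[(-5,-26),(-5,-40),(-18,-40),(-18,-54),(18,-54),(18,-40),(5,-40),(5,-26)]
    cv2.polylines(k,[np.int32([c(*p) for p in pl])],True,(255,0,255),1)
    cv2.imwrite(out,k)
if __name__=="__main__":
    d=dict(np.load("scene5.npz")); ortho(d,np.array([.4564,-.1623,.2569]),191.37,"pics/or5.png")
E
python3 ortho.py
```

```text
(no output)
```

View pics/or5.png

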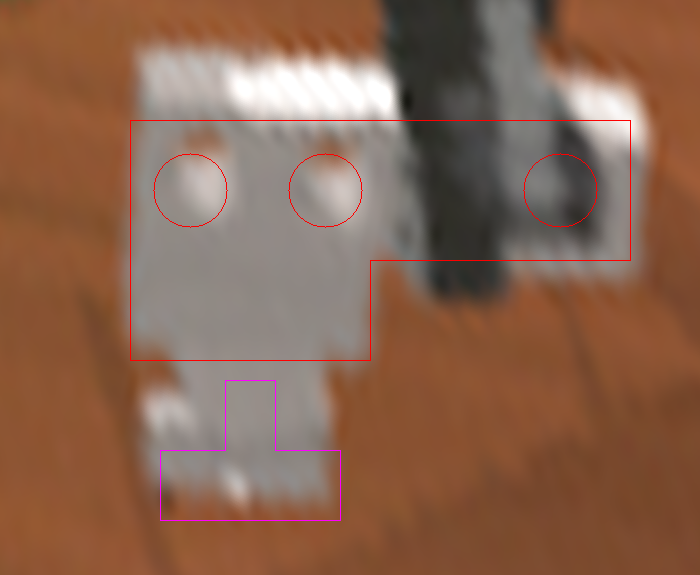

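```bash
python3 st.py .4864 -.1591 .2240 191.3
```

```text
[ 0.4561 -0.1631  0.2569] [ -90.     -0.   -168.67] 0.0072055309023525485 9.2 [-0.6  0.9 -1.2] [0.03 0.03 0.02] q [ -19.7   -4.7   -4.8   89.9   -0.  -121. ]
(array([-3.05,  3.29,  0.21]), array([-0.  ,  0.03,  0.  ]))
```

Emit:
arm_command(rows=[-1,1.1,0.1,0,0,0,-1,-2,2.2,0.15,0,0,0,-1,-3,3.3,0.2,0,0,0,-1,-3,3.3,0.2,0,0,0,-1,-3,3.3,0.2,0,0,0,-1,-3,3.3,0.2,0,0,0,-1])

```text
time: 9.7
ee_pos: [0.4859, -0.1591, 0.2235]
tcp_rot: [-90.0, -0.1, -168.7]
wrist_force: [0.4, -1.2, -0.1]
opening: 0.007
```

```bash
python3 st.py .4864 -.1591 .2240 191.3
python3 - <<'E'
from h import *
from ortho import ortho
from workcell import imaging,sensors
o=sensors.get_obs();d=imaging.camera("scene");np.savez("scene6.npz",**d)
ortho(d,o["ee_pos"],191.3,"pics/or6.png")
k=cv2.resize(d["pixels"][170:260,150:250],None,fx=7,fy=6.6,interpolation=cv2.INTER_CUBIC);cv2.imwrite("pics/s6.png",k)
E
```

```text
[ 0.4859 -0.1591  0.2235] [-9.0030e+01 -6.0000e-02 -1.6866e+02] 0.006989970522720944 9.7 [ 0.4 -1.2 -0.1] [ 0.03 -0.04  0.03] q [ -18.1   -1.1   -5.1   86.1   -0.  -119.5]
(array([-0.05, -0.05,  0.01]), array([0.03, 0.04, 0.06]))
```

View pics/or6.png

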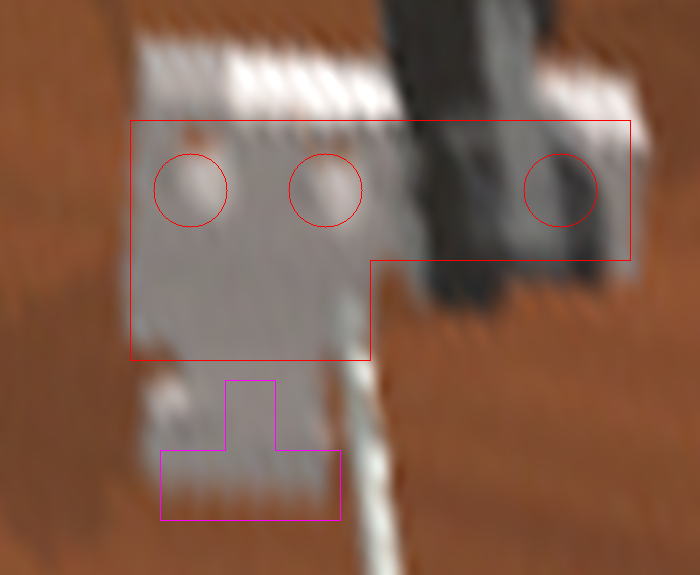

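View pics/s6.png

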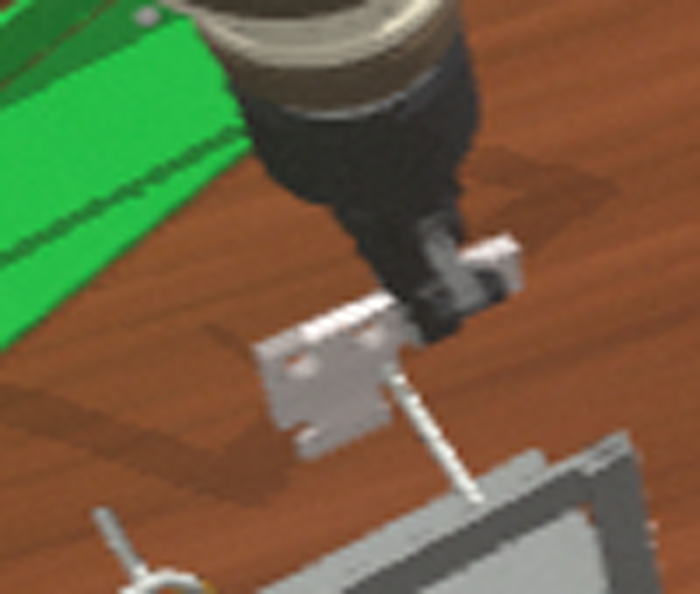

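Emit:
arm_command(rows=[-0.5,0.05,0,0,0,0,-1,-1,0.12,0,0,0,0,-1,-1.5,0.2,0,0,0,0,-1,-2,0.27,0,0,0,0,-1,-2.5,0.33,0,0,0,0,-1,-2.5,0.33,0,0,0,0,-1])

```text
time: 10.25
ee_pos: [0.5112, -0.1541, 0.2203]
tcp_rot: [-90.0, -0.0, -168.7]
wrist_force: [-0.8, -0.1, -0.5]
opening: 0.0073
```

```bash
python3 st.py
python3 - <<'E'
from h import *
from ortho import ortho
from workcell import imaging,sensors
o=sensors.get_obs();d=imaging.camera("scene");np.savez("scene7.npz",**d)
ortho(d,o["ee_pos"],191.3,"pics/or7.png")
k=cv2.resize(d["pixels"][170:260,150:250],None,fx=7,fy=6.6,interpolation=cv2.INTER_CUBIC);cv2.imwrite("pics/s7.png",k)
E
```

```text
[ 0.5112 -0.1541  0.2203] [ -90.01   -0.   -168.66] 0.0072587555345583095 10.25 [-0.8 -0.1 -0.5] [ 0.05  0.02 -0.03] q [ -16.8    1.9   -2.4   85.7    0.  -118.1]
```

View pics/or7.png

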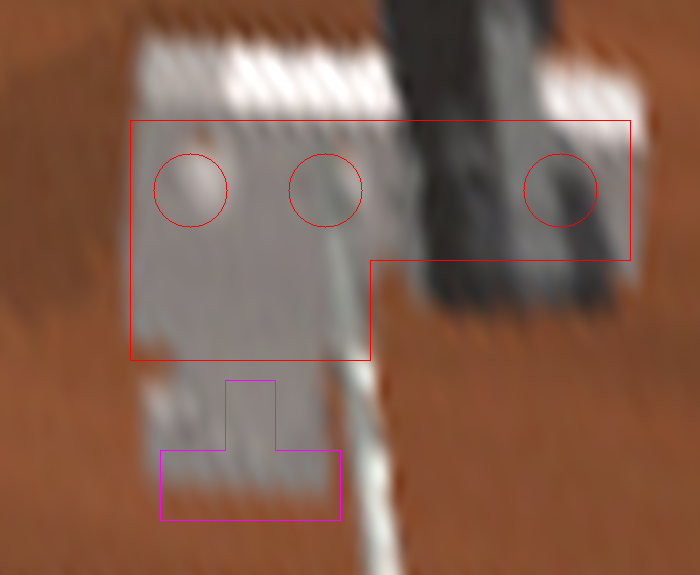

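View pics/s7.png

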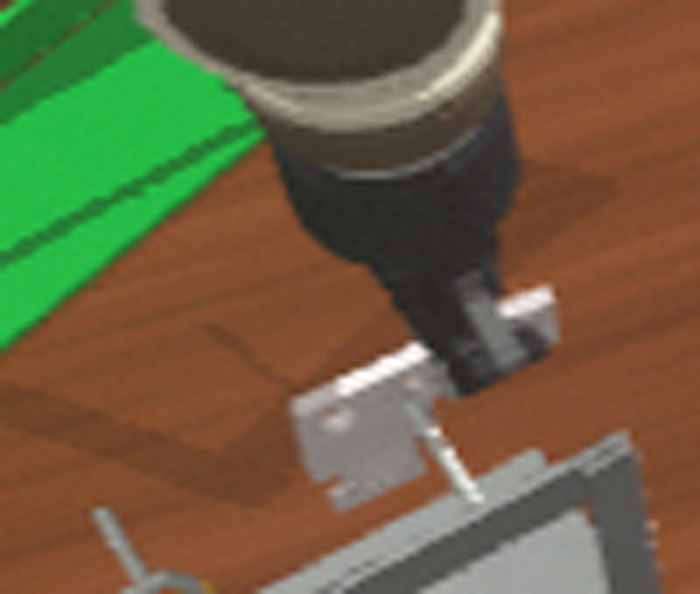

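Emit:
arm_command(rows=[-0.5,0.07,0,0,0,0,-1,-1,0.14,0,0,0,0,-1,-1.5,0.21,0,0,0,0,-1,-2,0.28,0,0,0,0,-1,-2,0.28,0,0,0,0,-1])

```text
time: 10.72
ee_pos: [0.5308, -0.1502, 0.2174]
tcp_rot: [-90.0, -0.0, -168.7]
wrist_force: [0.4, -1.3, -1.7]
opening: 0.007
```

```bash
python3 st.py
python3 - <<'E'
from h import *
from ortho import ortho
from workcell import imaging,sensors
o=sensors.get_obs();d=imaging.camera("scene");np.savez("scene8.npz",**d)
ortho(d,o["ee_pos"],191.3,"pics/or8.png")
E
```

```text
[ 0.5308 -0.1502  0.2174] [-9.0010e+01 -1.0000e-02 -1.6866e+02] 0.007003256119826308 10.7167 [ 0.4 -1.3 -1.7] [ 0.11 -0.02 -0.07] q [ -15.8    4.3   -0.2   85.5    0.  -117.1]
```

View pics/or8.png

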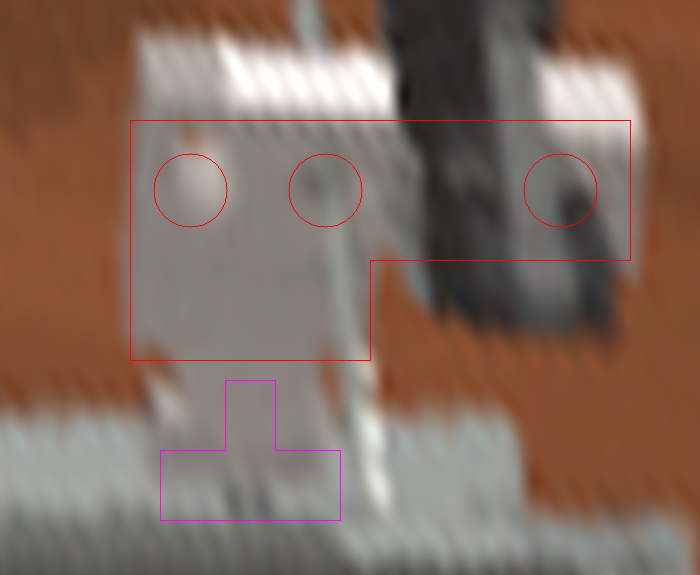

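Emit:
arm_command(rows=[0,0.1,0,0,0,0,-1,0,0.2,0,0,0,0,-1,0,0.3,0,0,0,0,-1,0,0.3,0,0,0,0,-1])

```text
time: 11.1
ee_pos: [0.5301, -0.1505, 0.2163]
tcp_rot: [-89.9, 0.1, -168.7]
wrist_force: [-2.1, 1.5, 7.4]
opening: 0.0072
```

```bash
python3 st.py
```

```text
[ 0.5301 -0.1505  0.2163] [-8.9940e+01  1.2000e-01 -1.6869e+02] 0.007187351178477402 11.1 [-2.1  1.5  7.4] [ 0.08  0.25 -0.05] q [ -15.8    4.1   -0.5   85.2    0.  -117.2]
```

Emit:
arm_command(rows=[0,-0.2,0,0,0,0,-1,0,-0.2,0,0,0,0,-0.8,0,-0.2,0,0,0,0,-0.75,0,-0.2,0,0,0,0,-0.7,0,-0.2,0,0,0,0,-0.65,0,-0.2,0,0,0,0,-0.6,0,-0.2,0,0,0,0,-0.5,0,-0.2,0,0,0,0,-0.45,0,-0.2,0,0,0,0,-0.45])

```text
time: 11.85
ee_pos: [0.53, -0.1504, 0.2167]
tcp_rot: [-90.0, -0.0, -168.7]
wrist_force: [-0.1, 0.1, 0.5]
opening: 0.0233
```

```bash
python3 st.py
python3 - <<'E'
from h import *
from ortho import ortho
from workcell import imaging,sensors
o=sensors.get_obs();d=imaging.camera("scene");np.savez("scene9.npz",**d)
ortho(d,o["ee_pos"],191.3,"pics/or9.png")
E
```

```text
[ 0.53   -0.1504  0.2167] [-9.0000e+01 -1.0000e-02 -1.6868e+02] 0.02329097157381684 11.85 [-0.1  0.1  0.5] [0.03 0.01 0.04] q [ -15.8    4.2   -0.4   85.4   -0.  -117.2]
```

View pics/or9.png

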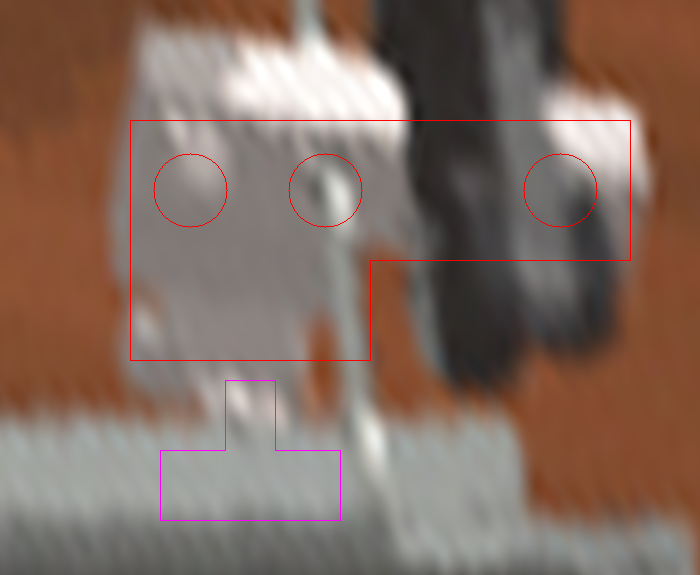

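Emit:
arm_command(rows=[0,0,0,0,0,0,-0.4,0,0,0,0,0,0,-0.4,0,0,0,0,0,0,-0.4,0,0,0,0,0,0,-0.4,0,0,0,0,0,0,-0.4,0,0,0,0,0,0,-0.4])

```text
time: 12.4
ee_pos: [0.53, -0.1504, 0.2168]
tcp_rot: [-90.0, 0.0, -168.7]
wrist_force: [-0.0, 0.4, 0.1]
opening: 0.0256
```

```bash
python3 st.py
python3 - <<'E'
from h import *
from ortho import ortho
from workcell import imaging,sensors
o=sensors.get_obs();d=imaging.camera("scene");np.savez("scene10.npz",**d)
ortho(d,o["ee_pos"],191.3,"pics/or10.png")
E
```

```text
[ 0.53   -0.1504  0.2168] [ -90.      0.   -168.68] 0.025622381202088738 12.4 [-0.   0.4  0.1] [ 0.03  0.01 -0.01] q [ -15.8    4.2   -0.4   85.4   -0.  -117.2]
```

View pics/or10.png

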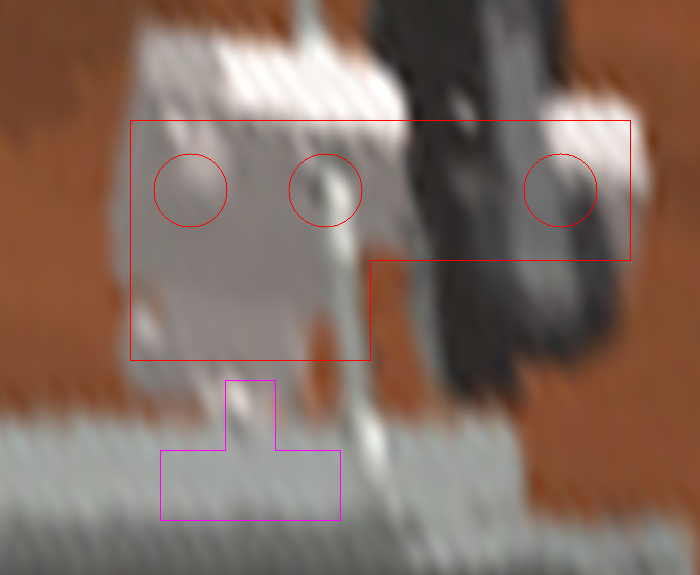

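Emit:
arm_command(rows=[0,-0.5,0,0,0,0,-0.4,0,-1,0,0,0,0,-0.4,0,-2,0,0,0,0,-0.4,0,-3,0,0,0,0,-0.4,0,-5,0,0,0,0,-0.4,0,-8,0,0,0,0,-0.4,0,-12,0,0,0,0,-0.4,0,-12,0,0,0,0,-0.4])

```text
time: 13.12
ee_pos: [0.5305, -0.1506, 0.3456]
tcp_rot: [-89.7, 0.5, -168.7]
wrist_force: [1.3, -0.5, 0.9]
opening: 0.0255
```

```bash
python3 st.py; cp ortho.py o2.py
python3 - <<'E'
from h import *
from ortho import ortho
from workcell import imaging,sensors
d=imaging.camera("scene");np.savez("scene11.npz",**d)
ortho(d,np.array([.53,-.1504,.2168]),191.3,"pics/or11.png")
cv2.imwrite("pics/s11.png",cv2.resize(d["pixels"][150:300,120:300],None,fx=4,fy=4,interpolation=cv2.INTER_CUBIC))
E
```

```text
[ 0.5305 -0.1506  0.3456] [ -89.73    0.53 -168.68] 0.025483615930913372 13.1167 [ 1.3 -0.5  0.9] [ 0.   -0.1  -0.02] q [ -15.8    5.8   15.7   99.3   -0.  -117.2]
```

View pics/or11.png

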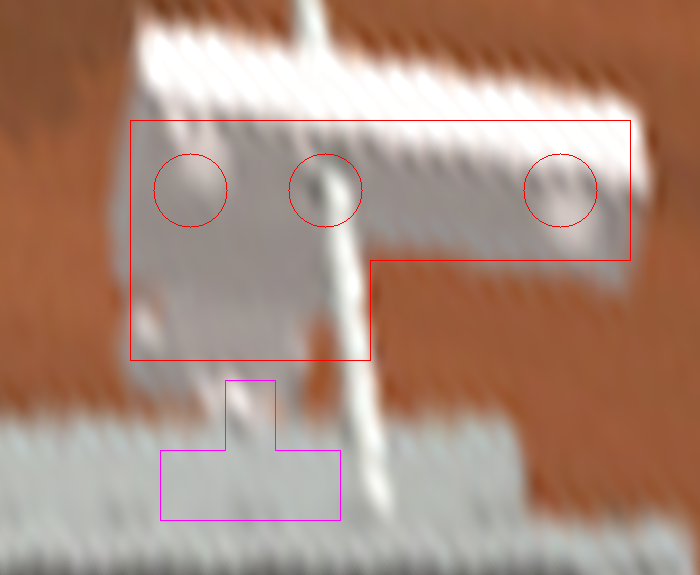

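View pics/s11.png

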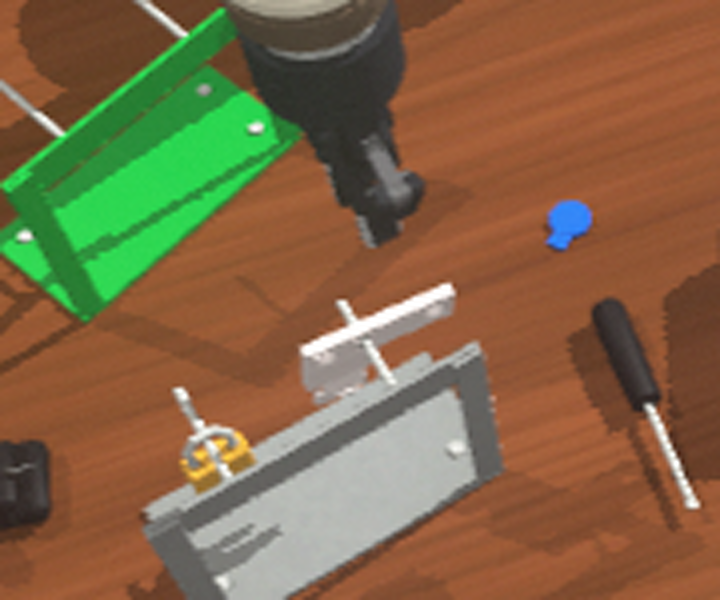

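Run:
```python
from h import *
from workcell import imaging
from scipy.optimize import least_squares
d=imaging.camera("scene");t=imaging.camera("top"); np.savez("scene12.npz",**d); np.savez("top12.npz",**t)
a=np.radians(11.3);ex=np.array([np.cos(a),np.sin(a),0]);ey=np.array([-ex[1],ex[0],0]);ez=np.array([0,0,1.])
o=np.array([.590,-.2185,0])
for n,c in(("scene",d),("top",t)):
    W=cloud(c).reshape(-1,3); r=W-o; q=np.c_[r@ex,r@ey,r@ez]
    m=(q[:,0]>-.07)&(q[:,0]<-.008)&(q[:,1]>.014)&(q[:,1]<.125)&(q[:,2]>.10)&(q[:,2]<.19)
    m&=~((abs(q[:,1]-.055)<.006))
    p=q[m]; print(n,len(p),np.round(p.mean(0),4),np.round(p.min(0),4),np.round(p.max(0),4))
    cc=p.mean(0); U,S,V=np.linalg.svd(p-cc); print(V[2],S)
    if n=="scene":
        for lo in np.arange(.10,.19,.01):
            s=p[(p[:,2]>=lo)&(p[:,2]<lo+.01)]
            if len(s): print(round(lo,3),len(s),np.round(np.median(s[:,0]),4),np.round(s[:,1].min(),4),np.round(s[:,1].max(),4))
k=cv2.resize(t["pixels"][150:240,310:420],None,fx=6,fy=6,interpolation=cv2.INTER_CUBIC);cv2.imwrite("pics/t12.png",k)
```

```text
scene 379 [-0.0448  0.0579  0.1501] [-0.056   0.0145  0.1003] [-0.0361  0.1175  0.1762]
[ 0.99942106 -0.03356711 -0.00554873] [0.61817448 0.32256662 0.05772953]
0.1 9 -0.0534 0.0167 0.0253
0.11 3 -0.0481 0.0219 0.0489
0.12 55 -0.0444 0.0145 0.0471
0.13 38 -0.0457 0.0149 0.1126
0.14 64 -0.0448 0.0153 0.1158
0.15 63 -0.0439 0.016 0.1162
0.16 105 -0.044 0.0175 0.1175
0.17 42 -0.0454 0.018 0.079
top 79 [-0.0455  0.0987  0.1597] [-0.0512  0.0786  0.1376] [-0.0397  0.118   0.1688]
[-0.95534597  0.0809549   0.28418369] [0.09771965 0.07567008 0.01867745]
```

View pics/t12.png

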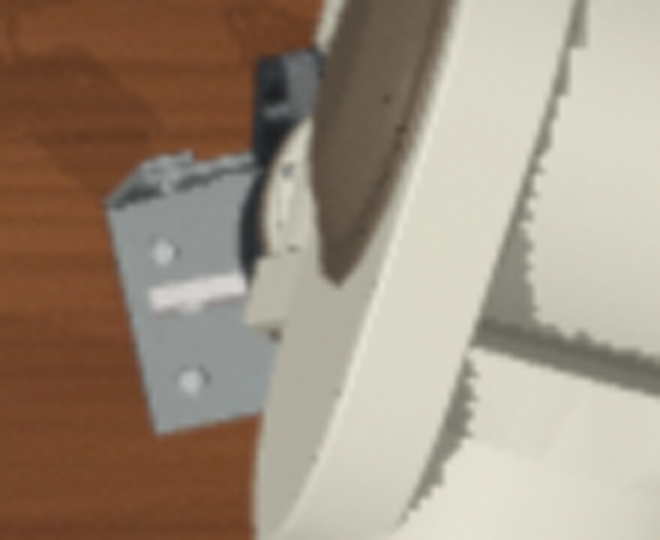

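Emit:
arm_command(rows=[0,-1,0,0,0,0,-0.4,0,-1,0,0,0,0,-0.4,0,-1,0,0,0,0,-0.4,0,-1,0,0,0,0,-0.4,0,-1,0,0,0,0,-0.4,0,-1,0,0,0,0,-0.4])

```text
time: 13.77
ee_pos: [0.5299, -0.1504, 0.3462]
tcp_rot: [-90.0, -0.0, -168.7]
wrist_force: [-0.1, -0.4, 0.2]
opening: 0.0256
```

```bash
python3 - <<'E'
from h import *
from workcell import imaging,bot
from ortho import ortho
d=imaging.camera("scene"); a=np.load("scene11.npz")["pixels"]
print("diff key region",np.abs(d["pixels"][218:252,190:240].astype(int)-a[218:252,190:240]).mean(), np.abs(d["pixels"][218:252,190:240].astype(int)-a[218:252,190:240]).max())
s0=np.load("scene0.npz")["pixels"]
df=np.abs(d["pixels"].astype(int)-s0).max(2)
print("padlock",df[245:280,160:190].mean(),"screwdriver",df[225:280,265:300].mean(),"iso bench fob",df[195:215,252:272].mean(),"band",df[160:185,305:335].mean())
print(bot.job_done())
E
python3 st.py
```

```text
diff key region 1.1001960784313725 8
padlock 15.470476190476191 screwdriver 10.088831168831168 iso bench fob 12.7525 band 9.254666666666667
the job is handed in; nothing more can be done
None
the job is handed in; nothing more can be done
```

I turned the isolator key anticlockwise about 70° to off and drew it straight up out of the guard. I then hung it by its middle hole (`key_hole2`) on the free pin of the grey rack, let go of it, and handed the job in at about 14 s. `job_done` reports no verdict, so I can't say it passed.

- **Key on the pin:** The last close crop of the free pin showed the pin going through the middle hole with the tongue down. The arm was above it and clear, with wrist force near 0. The key did not move between two pictures taken about 0.6 s apart.
- **Tilt:** The key does not hang perfectly level. Its long end sits about 4–8° low, with about 3° or less of forward lean. That is under the 0.3 rad (17°) limit.
- **In the grip:** The key had turned about 5° in the fingers before I put it on the pin. I did not correct that.
- **Isolator:** I could not read the rotor directly. It was at off when I drew the key out with almost no resistance, and nothing touched it afterwards.
- **Other things:** In the last picture viewed, the padlock, screwdriver and fob looked undisturbed. I did not measure whether any of them moved. My last pixel comparison against the start picture came out inconclusive: values of 9–15 in all four areas checked, which I put down to changed light and shadow without confirming it. The mouse, adapter and meter were not checked separately.

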